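# Hold a timber offcut into the corner of the chop saw

## Task

Lift the lid of the green steel case until it leans open on its stop, take out the long offcut and lay it, wide face down, on the chop saw's table with its end up against the orange stop block. Then, with one diagonal push of your fingers from the near side, hold the offcut firmly (10 N or so each way) down on the table and back against the fence at the same time, square and still touching the stop, your fingers on the stop's side of the blade and a good 5 cm clear of it; finish while holding it like that. Leave the lid open, do not touch the saw's raised head and blade, and leave everything else where it is.

Things in the scene. Friction and masses are not known exactly. Their poses are not given: they have to be found in the camera images.
- case_lid (a joint): angle of the case's lid about its hinge: 0 shut, 1.8 rad fully open, leaning back on its stop. Past 1.6 rad it stays open by its own weight and falls back gently onto the stop; below that it falls shut. The lid weighs about 0.55 kg (some 3 N at the handle).
- lid_handle (a point): middle of the round steel bar of the lid's bow handle: bar 10 mm thick, straight over 110 mm along y, its centre 40 mm above the lid's top. Its frame turns with the lid: shut, it equals the frame of case. In the lid's frame the bar lies at x = -188 mm, z = +52 mm from lid_hinge. The bar can turn between the fingers.
- lid_hinge (a point): middle of the lid's hinge line (along the case's y axis), at the top of the case's far wall. The lid is 200 mm long from hinge to front edge, 340 mm wide and 12 mm thick.
- case: green open-topped steel case under the lid, fixed to the bench, 200 mm (x) by 340 mm (y) by 60 mm high, walls and floor 5 mm. Origin at the centre of its underside; x points from the handle side to the hinge side, y along the hinge, z up.
- offcut_center (a point): centre of the long offcut: mid-brown timber bar, 50 mm wide (x), 200 mm long (y), 40 mm high (z), about 0.3 kg, lying loose on the case's floor about its middle, roughly along the case's y, wide (50 mm) face down. The two ends are alike.
- short_offcut: bystander in the case, along the hinge side: dark short bar 30 x 100 x 28 mm, origin at the centre of its underside
- saw: chop saw fixed to the bench. Origin on the bench in the blade's plane (y = 0); x points from the near side (the robot's) to the fence, y along the fence towards the stop block, z up. Its level table top is at z = 65 mm and reaches from x = -70 mm to the fence and from y = -240 to 240 mm.
- saw_table: the saw's flat table top (same frame as saw; top face at z = 65 mm), smooth machined aluminium, friction about 0.3
- saw_fence: the saw's fence (same frame as saw): upright smooth aluminium face at x = 50 mm, facing -x, 55 mm high above the table (so higher than the offcut), 12 mm thick, on both sides of the blade with a 70 mm gap about y = 0 for it
- saw_head: the saw's raised head with blue guard, blade, motor and handle (same frame as saw); not to be touched. It stands above x = 30 mm and more, from z = 245 mm up to 530 mm, 66 mm wide about y = 0; the motor sticks out to y = -165 mm. The bracket that carries it stands behind the fence, x = 100 to 260 mm.
- stop_face (a point): centre of the working face of the orange stop block clamped to the fence on the blade's +y side: block 30 mm (x) by 36 mm (y) by 45 mm high, standing on the table against the fence. The face looks to -y; this point is 15 mm in front of the fence and 20 mm above the table. Axes as saw. With the offcut home, its centre lies 100 mm to -y of this point.
- tape_measure: bystander: yellow tape measure 66 x 34 x 62 mm, standing on the saw's table on the other (-y) side of the blade
- screw_jar: bystander: jar of screws, 68 mm across, 85 mm high, between saw and case towards the back
- wrench: bystander: wrench lying on the bench behind the jar and the mug
- tin_mug: bystander: white mug, 74 mm across, 80 mm high, beside the jar

How it is judged:
By the outcome, as a careful person would: the job done as asked, in the order asked, and still so for the second after the job is handed in, while the arm keeps its last pose, push and grip.
It also fails if it takes over 67 s, if anything falls off the work surface, if the arm or the gripper's body presses on something with over 40 N, if the wrist force passes 120 N, or if a joint passes its speed limit or range.

## Robot

A 6-joint arm with a two-finger parallel gripper is mounted at the origin on the work surface. World frame = base frame: x ahead of the robot, y to its left, z up, the work surface at z = 0. Lengths are in m, angles in rad, forces in N, time in s.
With the tool pointing down it reaches from about 0.25 to 0.775 m from the base axis. Payload 4 kg.
Tool frame: the origin (TCP) lies midway between the tips of the shut fingers; the grasp point (between the pads) lies 19 mm behind it; y points along the fingers, x is the direction in which the jaws open and shut, and the axes are right-handed (so a half turn about y gives the same grasp; the last joint's range is limited). The gripper opens to 94 mm and grips with 3 to 60 N. Pads are 16 mm wide; open, the fingers measure 119 mm over their backs; the gripper's body (75 mm by 177 mm) begins 78 mm behind the grasp point.
Start: joints at [1.028, 0.087, 1.371, -0, 1.684, -0.103], TCP at [0.234, 0.498, 0.206] pointing down, gripper open.
Joint ranges: [-3.1, 3.1], [-0.76, 2.03], [0.27, 2.55], [-1.08, 4.22], [0.17, 2.65], [-2.57, 2.57]. Speed limits (rad/s): [2.79, 2.79, 3.14, 3.14, 3.14, 3.14].

## Interface

Orientations are given as [roll, pitch, yaw] about the fixed x, y, z axes, in that order (R = Rz(yaw) Ry(pitch) Rx(roll)).
In Python, from bench import robot, snapshot, camera_info, ticket gives the robot as it stands.
- The arm moves only by the shell command python3 -m creep 'ROWS'. ROWS is JSON, a list of rows, each an object with "slide": the shift along the tool's x, y, z in mm, a list of three; "roll": the turn about the tool's y in degrees; "grip": the closure, from 0 (fully open) to 1 (shut). In form: [{"slide": [x, y, z], "roll": roll, "grip": grip}, ...]. A call has 1 to 20 rows; each row is the pose to reach, as a shift and turn from the pose commanded when the call began, along the tool's axes at that moment; what a row does not reach only later rows make up. A row lasts 1/12 s, in which the tool goes at most 41.7 mm and 7.16 degrees, less where a joint would pass 70% of its speed; a pose out of reach is approached as far as the arm can. A call with a gripper value outside its range is refused whole. The fingers move at their own pace and stop on an object; the grip force is fixed at half the most. Time passes only in rows, so rows that repeat a pose let the fingers close. It gives the time, the measured TCP pose, the force and the opening at its end, in the units of the state.
- robot.get_obs(): the state, without advancing time (a new reading comes with each control period).
- snapshot(name): name is "side" or "top" or "wrist"; returns the picture (384x512x3 uint8, red, green, blue); there is no depth.
- camera_info(name): a dict with "fx", "fy", "cx", "cy" (pixels), "cam_to_world" (4x4, takes a point from camera to world coordinates). Camera axes: x right, y down, z forward; pixel columns grow to the right and rows downward; lengths in m; the calibration is good to about 2 mm. A picture is of the moment at which its call begins: read the wrist's pose just before it. camera_info takes no time and is no camera call; for the wrist camera it gives the pose at the moment of the call.
- ticket.close_job(): hands the job in, once; it reports no verdict.
The state is a dict: "time": time; "joint_positions": joint angles; "qvel": joint speeds; "joint_torque": joint torques, N m; "tool_pos": TCP position; "ee_rot": TCP orientation; "wrist_force": force on the tool from outside, world axes, zero at the start; "wrist_torque": the same for the moment, N m; "width": finger opening in m.
Only numpy, scipy, OpenCV 4.12 (cv2) and the standard library are available. Lean on these libraries where they do the work, as an engineer would, in place of code of your own. Each camera call takes 0.05 s, during which the arm holds its last target.

## Working session

There is one attempt and no reset: what is moved stays moved. The work goes in short steps, Python scripts to look and compute and a shell command to move; the robot and the scene stay as the last step left them, time stands still between calls to the robot, and variables do not carry over. Pictures are saved under pics/ and viewed, and the job is handed in when it is done.

```bash
ls; mkdir -p pics; python3 - <<'E'
from bench import robot, snapshot, camera_info
import cv2,numpy as np
print(robot.get_obs())
for n in ["side","top","wrist"]:
    print(n,camera_info(n))
    im=snapshot(n); cv2.imwrite(f"pics/{n}0.png",im[:,:,::-1])
E
```

```text
pics
{'time': 0.0, 'joint_positions': array([ 1.02789516e+00,  8.79424947e-02,  1.37223485e+00,  7.68126869e-06,
        1.68359004e+00, -1.03086874e-01]), 'qvel': array([ 0.00265721, -0.00018928,  0.00015217, -0.00055175, -0.00021339,
        0.00041289]), 'joint_torque': array([ 1.02149632e-03, -3.40181315e+01, -3.02432477e+01,  7.19210389e-02,
        3.29029234e-02, -1.76669510e-04]), 'tool_pos': array([0.23388792, 0.49719249, 0.20432085]), 'ee_rot': array([-1.57056494,  0.0021624 ,  1.13098315]), 'wrist_force': array([ 0.44856073, -0.14463476, -0.11560829]), 'wrist_torque': array([-0.02822404, -0.014805  ,  0.01680689]), 'width': 0.0941504566118748}
side {'fx': 476.46181986828117, 'fy': 476.46181986828117, 'cx': 257.4520760138803, 'cy': 192.62248690809912, 'cam_to_world': array([[ 0.96819064, -0.16731433,  0.18604515,  0.27553016],
       [-0.25004502, -0.61968378,  0.74395531, -1.13026327],
       [-0.00918523, -0.76681023, -0.64180815,  1.05579001],
       [ 0.        ,  0.        ,  0.        ,  1.        ]])}
top {'fx': 352.38910043768186, 'fy': 352.38910043768186, 'cx': 254.78922603361093, 'cy': 196.0185010260522, 'cam_to_world': array([[-0.00676704, -0.98689961,  0.16119358,  0.3433084 ],
       [-0.99966445,  0.01070711,  0.023587  , -0.02757118],
       [-0.02500392, -0.16097988, -0.98664091,  1.27735551],
       [ 0.        ,  0.        ,  0.        ,  1.        ]])}
wrist {'fx': 338.99463334575665, 'fy': 338.99463334575665, 'cx': 254.95876084983212, 'cy': 189.4841322272529, 'cam_to_world': array([[ 0.42614794,  0.87220161,  0.24012971,  0.16306586],
       [ 0.90465265, -0.4104981 , -0.11443294,  0.53095606],
       [-0.0012358 ,  0.26599934, -0.96397242,  0.3832081 ],
       [ 0.        ,  0.        ,  0.        ,  1.        ]])}
```

View pics/side0.png

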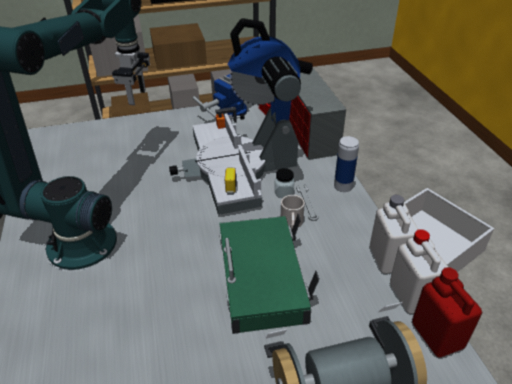

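View pics/top0.png

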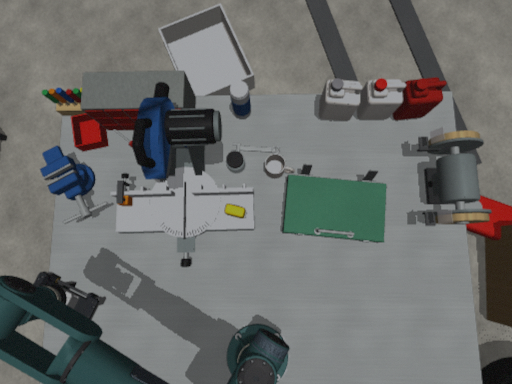

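View pics/wrist0.png

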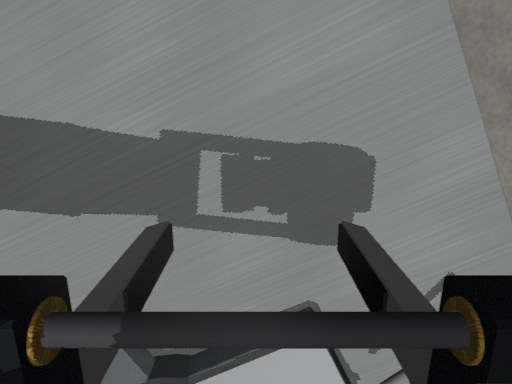

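The lid's shut case is at the right in the top view (around 335,208), and the saw at the left (185,205) with the orange stop near (126,201). Next I'll zoom in for corner pixels.

```bash
python3 - <<'E'
import cv2
t=cv2.imread('pics/top0.png'); s=cv2.imread('pics/side0.png')
def crop(im,x0,y0,x1,y1,k,n):
    c=cv2.resize(im[y0:y1,x0:x1],None,fx=k,fy=k,interpolation=cv2.INTER_CUBIC)
    for x in range((x0+9)//10*10,x1,10):
        cv2.putText(c,str(x),(int((x-x0+.5)*k),8),0,.3,(0,0,255),1); cv2.line(c,(int((x-x0+.5)*k),10),(int((x-x0+.5)*k),16),(0,0,255),1)
    for y in range((y0+9)//10*10,y1,10):
        cv2.putText(c,str(y),(0,int((y-y0+.5)*k)),0,.3,(0,0,255),1); cv2.line(c,(18,int((y-y0+.5)*k)),(24,int((y-y0+.5)*k)),(0,0,255),1)
    cv2.imwrite(n,c); print(c.shape)
crop(t,270,160,400,255,6,'pics/t_case.png')
crop(t,105,160,265,270,5,'pics/t_saw.png')
crop(s,210,205,320,335,4,'pics/s_case.png')
crop(s,165,90,285,215,4,'pics/s_saw.png')
E
```

```text
(570, 780, 3)
(550, 800, 3)
(520, 440, 3)
(500, 480, 3)
```

View pics/t_case.png

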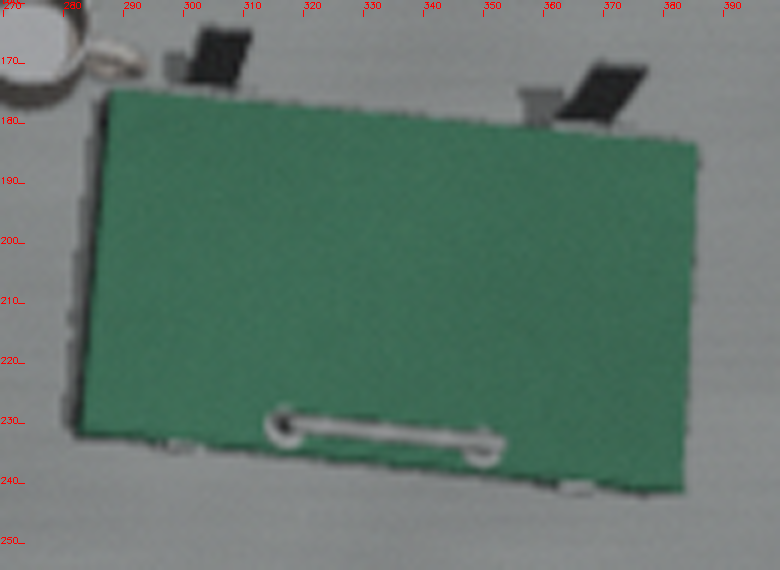

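View pics/t_saw.png

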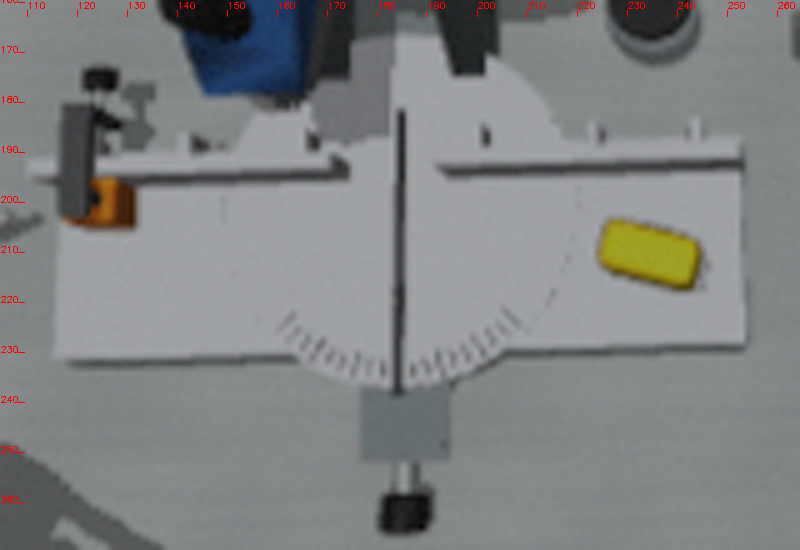

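View pics/s_case.png

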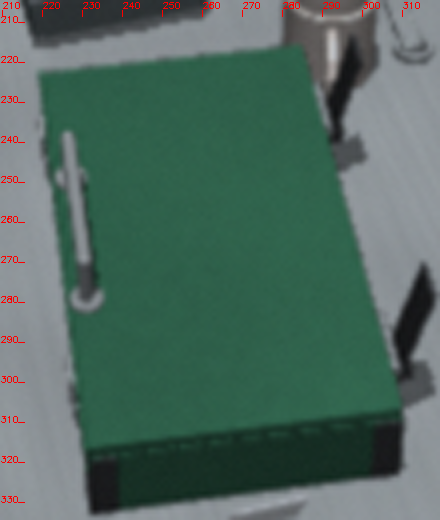

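View pics/s_saw.png

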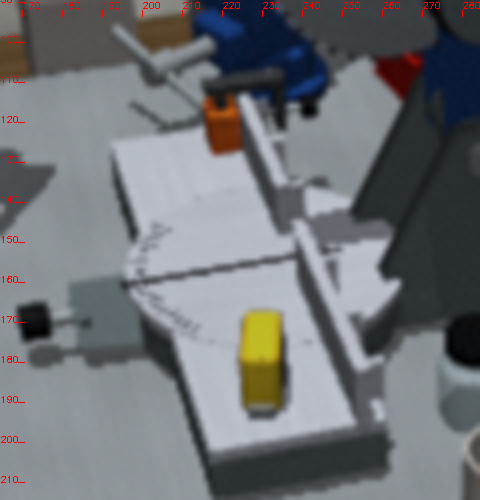

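```bash
cat > h.py <<'E'
import numpy as np
from scipy.optimize import least_squares
from bench import camera_info
CI={n:camera_info(n) for n in("side","top","wrist")}
def proj(n,P,ci=None):
    c=ci or CI[n]; T=np.linalg.inv(c["cam_to_world"]); q=T[:3,:3]@np.asarray(P)+T[:3,3]
    return np.array([c["fx"]*q[0]/q[2]+c["cx"],c["fy"]*q[1]/q[2]+c["cy"]])
def ray(n,uv,z,ci=None):
    c=ci or CI[n]; M=c["cam_to_world"]; d=M[:3,:3]@np.array([(uv[0]-c["cx"])/c["fx"],(uv[1]-c["cy"])/c["fy"],1]); o=M[:3,3]
    return o+d*(z-o[2])/d[2]
def R(a): return np.array([[np.cos(a),-np.sin(a),0],[np.sin(a),np.cos(a),0],[0,0,1]])
def w(p,P): return R(p[2])@np.array(P)+np.array([p[0],p[1],0])
E
python3 - <<'E'
from h import *
case=[("top",(-.1+.2,.17,.072),(287.5,174.5)),("top",(.1,-.17,.072),(385.7,183.3)),("top",(-.1,-.17,.072),(383.3,241.5)),("top",(-.1,.17,.072),(282.5,231.8)),
("side",(-.1,.17,.072),(219,222.5)),("side",(.1,.17,.072),(284.5,216)),("side",(.1,-.17,.072),(309.5,306.5)),("side",(-.1,-.17,.072),(231.5,317))]
def fit(obs,p0):
    f=lambda p:np.concatenate([proj(n,w(p,P))-np.array(u) for n,P,u in obs])
    r=least_squares(f,p0,loss='soft_l1'); print(r.x, r.fun.reshape(-1,2).round(1).tolist()); return r.x
c=fit(case,[.45,-.3,0])
for n in("top","side"): 
    print(n,proj(n,w(c,(-.088,.055,.112))),proj(n,w(c,(-.088,-.055,.112))))
print("handle",w(c,(-.088,0,.112)),"hinge",w(c,(.1,0,.06)))
saw=[("top",(-.07,.24,.065),(115.5,230.9)),("top",(-.07,-.24,.065),(253.1,228.7)),("top",(.05,-.24,.065),(253.1,194)),
("side",(-.07,.24,.065),(192,125.3)),("side",(-.07,-.24,.065),(217.5,202.5)),("side",(.05,-.24,.065),(253.3,195.8))]
s=fit(saw,[.45,.2,0])
np.save('cs.npy',[c,s])
inv=lambda P:R(-s[2])@(P-np.array([s[0],s[1],0]))
print("blade",[inv(ray("top",u,.065)) for u in((184.5,181.5),(184,237.5))])
print("stop",inv(ray("top",(131.5,205.1),.065)),inv(ray("side",(218.3,127.5),.065)),inv(ray("side",(225,126.5),.065)))
E
```

```text
[ 0.49682491 -0.27314777 -0.10476181] [[0.3, 0.3], [0.4, 0.4], [0.5, 0.3], [0.4, 0.2], [0.1, -0.3], [0.2, -0.9], [1.1, -0.4], [-0.5, -0.6]]
top [318.82705143 230.99439898] [352.53139672 234.24146316]
side [226.14240487 239.52166893] [230.28697855 269.62998651]
handle [ 0.40930737 -0.26394558  0.112     ] hinge [ 0.59627666 -0.28360479  0.06      ]
[0.49470735 0.24644252 0.01251839] [[-0.2, 0.7], [0.7, -0.0], [0.1, 0.2], [0.7, -0.6], [-0.3, -0.3], [0.5, -0.3]]
blade [array([0.10129353, 0.00143257, 0.065     ]), array([-0.09520162,  0.00060745,  0.065     ])]
stop [0.02146517 0.18696622 0.065     ] [0.02222985 0.19204703 0.065     ] [0.04876757 0.19195298 0.065     ]
```

```bash
cat >> h.py <<'E'
from bench import robot
def state():
    o=robot.get_obs(); r=o["ee_rot"]
    print("t",round(o["time"],2),"tcp",np.round(o["tool_pos"],4),"rpy",np.round(r,3),"F",np.round(o["wrist_force"],1),"w",round(o["width"],4)); return o
def to(P,yaw,o=None):
    from scipy.spatial.transform import Rotation as Ro
    o=o or robot.get_obs(); Rm=Ro.from_euler('xyz',o["ee_rot"]).as_matrix()
    d=Rm.T@(np.array(P)-o["tool_pos"])*1000
    roll=np.degrees(o["ee_rot"][2]-yaw)
    print("slide",d.round(1),"roll",round(roll,1))
E
python3 -c "
from h import *
state()
to((.395,-.262,.23),-.1048)"
```

```text
t 0.15 tcp [0.234  0.4973 0.2046] rpy [-1.571  0.002  1.131] F [-0.2 -0.1 -0.4] w 0.0941
slide [-618.5  -24.4 -469. ] roll 70.8
```

```bash
python3 -m creep '[{"slide":[-31,-24,-23],"roll":4,"grip":0},{"slide":[-618,-24,-469],"roll":71,"grip":0},{"slide":[-618,-24,-469],"roll":71,"grip":0},{"slide":[-618,-24,-469],"roll":71,"grip":0},{"slide":[-618,-24,-469],"roll":71,"grip":0},{"slide":[-618,-24,-469],"roll":71,"grip":0},{"slide":[-618,-24,-469],"roll":71,"grip":0},{"slide":[-618,-24,-469],"roll":71,"grip":0},{"slide":[-618,-24,-469],"roll":71,"grip":0},{"slide":[-618,-24,-469],"roll":71,"grip":0},{"slide":[-618,-24,-469],"roll":71,"grip":0},{"slide":[-618,-24,-469],"roll":71,"grip":0},{"slide":[-618,-24,-469],"roll":71,"grip":0},{"slide":[-618,-24,-469],"roll":71,"grip":0},{"slide":[-618,-24,-469],"roll":71,"grip":0},{"slide":[-618,-24,-469],"roll":71,"grip":0},{"slide":[-618,-24,-469],"roll":71,"grip":0},{"slide":[-618,-24,-469],"roll":71,"grip":0},{"slide":[-618,-24,-469],"roll":71,"grip":0},{"slide":[-618,-24,-469],"roll":71,"grip":0}]'
```

```text
time: 1.82
tool_pos: [0.3953, -0.2661, 0.2275]
ee_rot: [-1.571, 0.002, -0.114]
wrist_force: [-0.3, -0.0, -0.7]
width: 0.0936
```

```bash
python3 - <<'E'
from h import *
from bench import snapshot
import cv2
ci=camera_info("wrist"); state()
im=snapshot("wrist")[:,:,::-1].copy()
cv2.imwrite("pics/w1.png",im)
c,s=np.load('cs.npy')
for P in((-.088,.055,.112),(-.088,-.055,.112),(-.1,.17,.072),(-.1,-.17,.072)): print(proj("wrist",w(c,P),ci).round(1))
np.save('ciw.npy',ci["cam_to_world"])
state()
E
```

```text
t 1.82 tcp [ 0.3953 -0.2661  0.2275] rpy [-1.571  0.002 -0.114] F [-0.3 -0.  -0.7] w 0.0936
[271.9 119.3]
[271.5 238.8]
[256.5 -17.4]
[259. 318.]
t 1.87 tcp [ 0.395  -0.2633  0.228 ] rpy [-1.569  0.003 -0.112] F [-0.1 -0.4  0.2] w 0.094
```

View pics/w1.png

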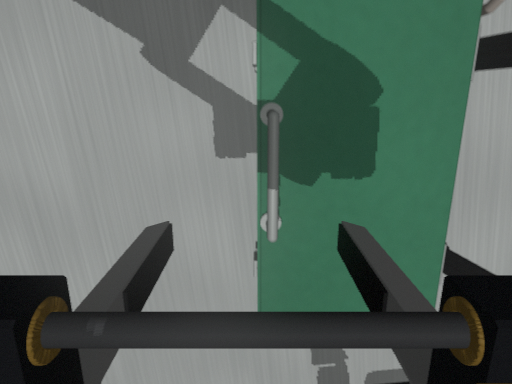

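The wrist view shows the bar at column 273, rows 108–241. It was predicted at column 272, so the fit holds. Next I move down onto it.

```bash
python3 -c "
from h import *
state()
to((.4097,-.264,.093),-.1048)"
```

```text
t 1.87 tcp [ 0.395  -0.2633  0.228 ] rpy [-1.569  0.003 -0.112] F [-0.1 -0.4  0.2] w 0.094
slide [ 15.  134.9   0.7] roll -0.4
```

```bash
python3 -m creep '[{"slide":[15,40,1],"roll":0,"grip":0},{"slide":[15,80,1],"roll":0,"grip":0},{"slide":[15,115,1],"roll":0,"grip":0},{"slide":[15,135,1],"roll":0,"grip":0.3},{"slide":[15,135,1],"roll":0,"grip":0.6},{"slide":[15,135,1],"roll":0,"grip":1},{"slide":[15,135,1],"roll":0,"grip":1},{"slide":[15,135,1],"roll":0,"grip":1},{"slide":[15,135,1],"roll":0,"grip":1},{"slide":[15,135,1],"roll":0,"grip":1}]'
```

```text
time: 2.7
tool_pos: [0.4113, -0.2624, 0.0963]
ee_rot: [-1.573, -0.003, -0.108]
wrist_force: [0.1, -0.2, -1.0]
width: 0.0505
```

```bash
python3 -m creep '[{"slide":[0,2,0],"roll":0,"grip":1},{"slide":[0,2,0],"roll":0,"grip":1},{"slide":[0,2,0],"roll":0,"grip":1},{"slide":[0,2,0],"roll":0,"grip":1},{"slide":[0,2,0],"roll":0,"grip":1},{"slide":[0,2,0],"roll":0,"grip":1},{"slide":[0,2,0],"roll":0,"grip":1},{"slide":[0,2,0],"roll":0,"grip":1}]'
```

```text
time: 3.37
tool_pos: [0.4115, -0.2619, 0.0924]
ee_rot: [-1.571, -0.002, -0.108]
wrist_force: [4.8, -1.3, -3.6]
width: 0.0088
```

```bash
python3 -c "
import numpy as np
for t in np.arange(0.1,1.81,.1): print(round(t,1), round(188-188*np.cos(t)+52*np.sin(t),1), -round(188*np.sin(t)+52*np.cos(t)-52,1))"
```

```text
0.1 6.1 -18.5
0.2 14.1 -36.3
0.3 23.8 -53.2
0.4 35.1 -69.1
0.5 47.9 -83.8
0.6 62.2 -97.1
0.7 77.7 -108.9
0.8 94.3 -119.1
0.9 111.9 -127.6
1.0 130.2 -134.3
1.1 149.1 -139.1
1.2 168.3 -142.1
1.3 187.8 -143.1
1.4 207.3 -142.1
1.5 226.6 -139.2
1.6 245.5 -134.4
1.7 263.8 -127.7
1.8 281.4 -119.3
```

```bash
python3 -m creep '[{"slide":[3,-9,0],"roll":0,"grip":1},{"slide":[6,-18,0],"roll":0,"grip":1},{"slide":[14,-36,0],"roll":0,"grip":1},{"slide":[24,-53,0],"roll":0,"grip":1},{"slide":[35,-69,0],"roll":0,"grip":1},{"slide":[48,-84,0],"roll":0,"grip":1},{"slide":[48,-84,0],"roll":0,"grip":1}]'
```

```text
time: 3.95
tool_pos: [0.4591, -0.2672, 0.1784]
ee_rot: [-1.571, -0.0, -0.107]
wrist_force: [-2.0, 0.7, -0.5]
width: 0.0087
```

```bash
python3 -m creep '[{"slide":[14,-13,0],"roll":0,"grip":1},{"slide":[30,-25,0],"roll":0,"grip":1},{"slide":[46,-35,0],"roll":0,"grip":1},{"slide":[64,-44,0],"roll":0,"grip":1},{"slide":[82,-50,0],"roll":0,"grip":1},{"slide":[101,-55,0],"roll":0,"grip":1},{"slide":[120,-58,0],"roll":0,"grip":1},{"slide":[120,-58,0],"roll":0,"grip":1}]'; python3 - <<'E'
from bench import snapshot
import cv2
cv2.imwrite("pics/s2.png",snapshot("side")[:,:,::-1])
E
```

```text
time: 4.62
tool_pos: [0.5795, -0.2809, 0.2364]
ee_rot: [-1.573, -0.004, -0.108]
wrist_force: [-2.1, -0.6, 5.7]
width: 0.009
```

View pics/s2.png

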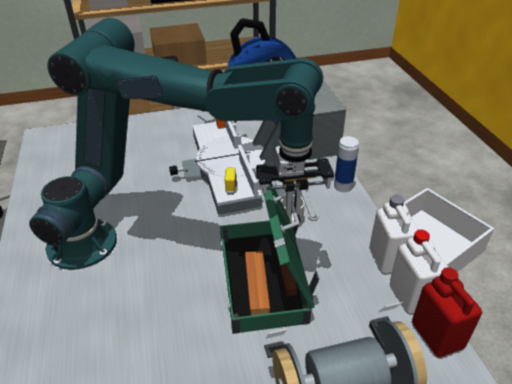

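```bash
python3 -m creep '[{"slide":[20,-1,0],"roll":0,"grip":1},{"slide":[39,0,0],"roll":0,"grip":1},{"slide":[58,3,0],"roll":0,"grip":1},{"slide":[77,8,0],"roll":0,"grip":1},{"slide":[86,11,0],"roll":0,"grip":1},{"slide":[96,14,0],"roll":0,"grip":1},{"slide":[104,18,0],"roll":0,"grip":1},{"slide":[104,18,0],"roll":0,"grip":1}]'
```

```text
time: 5.33
tool_pos: [0.6823, -0.2922, 0.2157]
ee_rot: [-1.572, -0.002, -0.108]
wrist_force: [1.9, -1.6, 2.6]
width: 0.009
```

```bash
python3 -m creep '[{"slide":[0,0,0],"roll":0,"grip":0.72},{"slide":[2,0,0],"roll":0,"grip":0.72},{"slide":[4,0,0],"roll":0,"grip":0.72},{"slide":[4,0,0],"roll":0,"grip":0.72},{"slide":[4,-20,0],"roll":0,"grip":0.72},{"slide":[4,-45,0],"roll":0,"grip":0.72},{"slide":[4,-75,0],"roll":0,"grip":0.72},{"slide":[4,-75,0],"roll":0,"grip":0.72}]';python3 - <<'E'
from bench import snapshot
import cv2
cv2.imwrite("pics/s3.png",snapshot("side")[:,:,::-1])
E
```

```text
time: 6.0
tool_pos: [0.6856, -0.292, 0.2993]
ee_rot: [-1.575, -0.01, -0.108]
wrist_force: [0.4, -0.3, 1.6]
width: 0.0264
```

View pics/s3.png

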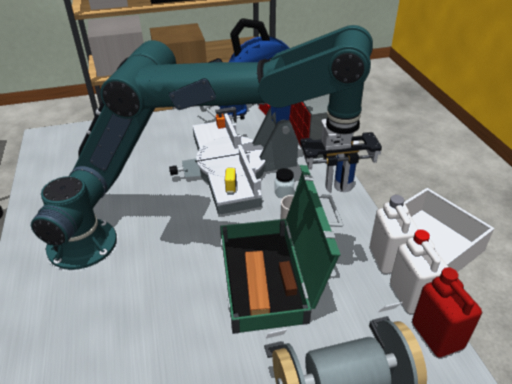

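The side view shows the lid leaning open, clear of the fingers. The offcut is at about (257,280) and the short dark bar at about (288,277). I'll move back over the case to measure the offcut.

```bash
python3 -m creep '[{"slide":[-40,0,0],"roll":0,"grip":0.5},{"slide":[-80,0,0],"roll":0,"grip":0.3},{"slide":[-120,0,0],"roll":0,"grip":0.25},{"slide":[-160,0,0],"roll":0,"grip":0.25},{"slide":[-195,0,0],"roll":0,"grip":0.25},{"slide":[-195,0,0],"roll":0,"grip":0.25}]';python3 - <<'E'
from h import *
from bench import snapshot
import cv2
state(); np.save('ciw.npy',camera_info("wrist")["cam_to_world"])
cv2.imwrite("pics/w4.png",snapshot("wrist")[:,:,::-1])
s=snapshot("side")[:,:,::-1]
cv2.imwrite("pics/s4.png",cv2.resize(s[200:340,205:345],None,fx=4,fy=4,interpolation=cv2.INTER_CUBIC))
E
```

```text
time: 6.55
tool_pos: [0.4847, -0.2688, 0.2901]
ee_rot: [-1.569, 0.006, -0.111]
wrist_force: [-0.1, -0.1, 0.3]
width: 0.0627
t 6.55 tcp [ 0.4847 -0.2688  0.2901] rpy [-1.569  0.006 -0.111] F [-0.1 -0.1  0.3] w 0.0627
```

View pics/w4.png

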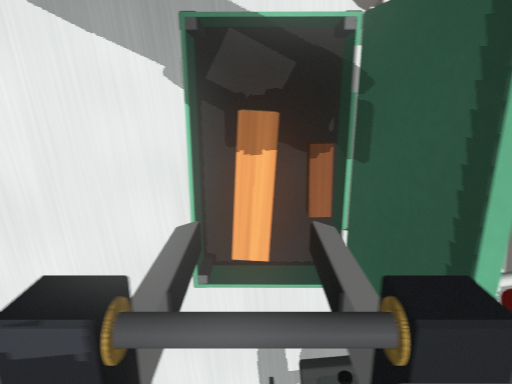

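View pics/s4.png

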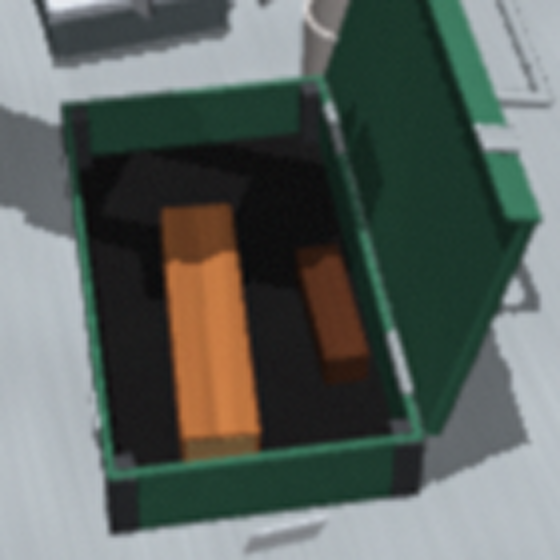

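```bash
python3 - <<'E'
from h import *
ci=dict(CI["wrist"]); ci["cam_to_world"]=np.load('ciw.npy')
A=np.array([ray("wrist",u,.045,ci) for u in((239,110),(279,112),(270,262),(232,260))])
B=np.array([ray("side",(u[0]/4+204.5,u[1]/4+199.5),.045) for u in((162,208),(233,204),(260,432),(182,440))])
for Q in(A,B):
    print(Q[:,:2].round(4).tolist(),"c",Q.mean(0).round(4)); d=(Q[0]+Q[1]-Q[2]-Q[3])/2; print("len",np.linalg.norm(d),"wid",np.linalg.norm(Q[0]-Q[1]),np.linalg.norm(Q[2]-Q[3]),"yaw of x",np.arctan2(d[1],d[0])-np.pi/2)
c,s=np.load('cs.npy'); print("case c",c)
o=state(); ctr=(A.mean(0)+B.mean(0))/2
E
```

```text
[[0.4702, -0.2048], [0.5184, -0.2126], [0.4875, -0.4118], [0.4359, -0.4031]] c [ 0.478  -0.3081  0.045 ]
len 0.20138825375354028 wid 0.04883478994365845 0.05233502694637713 yaw of x -0.16267660827995378
[[0.4678, -0.2051], [0.5182, -0.2146], [0.4836, -0.4112], [0.4337, -0.4044]] c [ 0.4758 -0.3088  0.045 ]
len 0.20093226998436886 wid 0.05128677181987149 0.05030416352545277 yaw of x -0.17191809670735725
case c [ 0.49682491 -0.27314777 -0.10476181]
t 6.65 tcp [ 0.4896 -0.27    0.2907] rpy [-1.57e+00  1.00e-03 -1.09e-01] F [-0.2  0.3 -0.7] w 0.0692
```

```bash
python3 -c "
from h import *
state()
to((.4768,-.3085,.0125),-.167)"
```

```text
t 6.65 tcp [ 0.4896 -0.27    0.2907] rpy [-1.57e+00  1.00e-03 -1.09e-01] F [-0.2  0.3 -0.7] w 0.0692
slide [ -8.3 278.1 -39.8] roll 3.3
```

```bash
python3 -m creep '[{"slide":[-8,20,-30],"roll":3.3,"grip":0.25},{"slide":[-8,55,-40],"roll":3.3,"grip":0.25},{"slide":[-8,95,-40],"roll":3.3,"grip":0.25},{"slide":[-8,135,-40],"roll":3.3,"grip":0.25},{"slide":[-8,175,-40],"roll":3.3,"grip":0.25},{"slide":[-8,210,-40],"roll":3.3,"grip":0.25},{"slide":[-8,240,-40],"roll":3.3,"grip":0.25},{"slide":[-8,260,-40],"roll":3.3,"grip":0.25},{"slide":[-8,260,-40],"roll":3.3,"grip":0.25}]'
```

```text
time: 7.4
tool_pos: [0.4761, -0.3065, 0.0241]
ee_rot: [-1.564, 0.011, -0.165]
wrist_force: [-0.2, 1.0, -0.3]
width: 0.0702
```

```bash
python3 -m creep '[{"slide":[0,8,-1],"roll":0,"grip":0.25},{"slide":[0,14,-1],"roll":0,"grip":0.25},{"slide":[0,14,-1],"roll":0,"grip":1},{"slide":[0,14,-1],"roll":0,"grip":1},{"slide":[0,14,-1],"roll":0,"grip":1},{"slide":[0,14,-1],"roll":0,"grip":1},{"slide":[0,14,-1],"roll":0,"grip":1},{"slide":[0,14,-1],"roll":0,"grip":1},{"slide":[0,14,-1],"roll":0,"grip":1}]'
```

```text
time: 8.15
tool_pos: [0.4788, -0.3109, 0.0188]
ee_rot: [-1.572, -0.001, -0.166]
wrist_force: [-2.4, 0.4, 6.0]
width: 0.05
```

```bash
python3 -m creep '[{"slide":[0,0,0],"roll":0,"grip":1},{"slide":[0,0,0],"roll":0,"grip":1},{"slide":[0,0,0],"roll":0,"grip":1}]'; python3 -m creep '[{"slide":[0,-15,0],"roll":0,"grip":1},{"slide":[0,-40,0],"roll":0,"grip":1},{"slide":[0,-75,0],"roll":0,"grip":1},{"slide":[0,-115,0],"roll":0,"grip":1},{"slide":[0,-150,0],"roll":0,"grip":1},{"slide":[0,-150,0],"roll":0,"grip":1},{"slide":[0,-150,0],"roll":0,"grip":1}]'; python3 - <<'E'
from h import *
from bench import snapshot
import cv2
state(); np.save('ciw.npy',camera_info("wrist")["cam_to_world"])
cv2.imwrite("pics/w5.png",snapshot("wrist")[:,:,::-1])
cv2.imwrite("pics/s5.png",snapshot("side")[:,:,::-1])
E
```

```text
time: 8.4
tool_pos: [0.4788, -0.3109, 0.0188]
ee_rot: [-1.572, -0.001, -0.166]
wrist_force: [-2.3, 0.4, 6.0]
width: 0.0502
time: 8.98
tool_pos: [0.4799, -0.3113, 0.1697]
ee_rot: [-1.573, -0.005, -0.166]
wrist_force: [-0.1, -0.2, -3.0]
width: 0.0497
t 8.98 tcp [ 0.4799 -0.3113  0.1697] rpy [-1.573 -0.005 -0.166] F [-0.1 -0.2 -3. ] w 0.0497
```

View pics/w5.png

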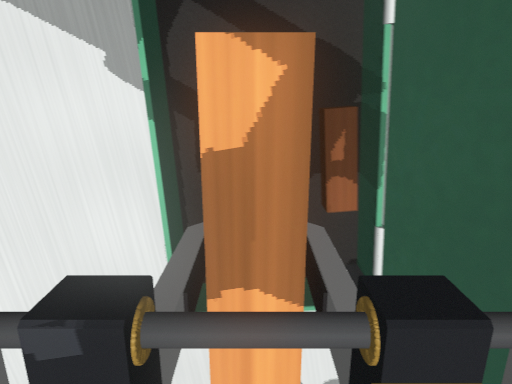

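View pics/s5.png

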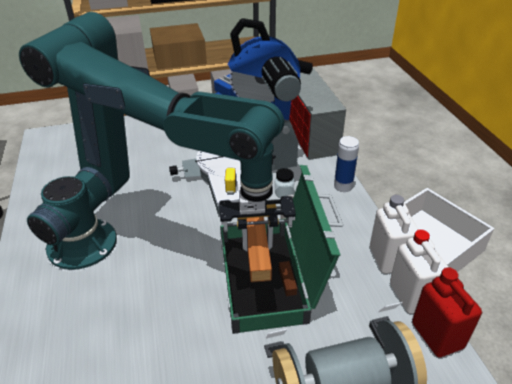

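```bash
python3 - <<'E'
from h import *
from scipy.spatial.transform import Rotation as Ro
ci=dict(CI["wrist"]); ci["cam_to_world"]=np.load('ciw.npy')
T=np.array([.4799,-.3113,.1697]); Rm=Ro.from_euler('xyz',[-1.573,-.005,-.166]).as_matrix()
for h in(.020,.026,.032):
  for L in(((195.5,33),(315,33)),((203,200),(308.5,200)),((210,375),(301,375))):
    q=[ (Rm.T@(ray("wrist",u,T[2]+h,ci)-T))*1000 for u in L]
    print(h,[a.round(1).tolist() for a in q],"w",round(q[1][0]-q[0][0],1))
c,s=np.load('cs.npy')
print("stop",w(s,(.035,.19,.085)),"home ctr",w(s,(.025,.09,.085)))
E
```

```text
0.02 [[-26.8, -20.4, 103.7], [24.6, -20.1, 103.8]] w 51.4
0.02 [[-26.7, -20.2, 28.6], [25.0, -19.9, 28.5]] w 51.7
0.02 [[-27.0, -20.0, -76.0], [25.1, -19.7, -76.4]] w 52.0
0.026 [[-25.9, -26.4, 102.7], [23.6, -26.1, 102.8]] w 49.5
0.026 [[-25.7, -26.2, 30.5], [24.0, -25.9, 30.3]] w 49.7
0.026 [[-26.0, -26.0, -70.2], [24.1, -25.7, -70.6]] w 50.1
0.032 [[-24.9, -32.3, 101.8], [22.6, -32.1, 101.8]] w 47.5
0.032 [[-24.8, -32.2, 32.3], [22.9, -32.0, 32.2]] w 47.7
0.032 [[-25.1, -32.0, -64.4], [23.0, -31.7, -64.8]] w 48.1
stop [0.52732618 0.43686576 0.085     ] home ctr [0.51857877 0.33674842 0.085     ]
```

Held level: the far end is 103 mm along tool z, and the underside is about 15 mm below the TCP. Next I'll carry it in around the head.

```bash
python3 -c "
from h import *
c,s=np.load('cs.npy')
state()
to((.40,-.15,.25),.0125)
to((.39,.26,.25),.0125)
print(w(s,(.006,.079,.2)),w(s,(.006,.079,.09)))
"
```

```text
t 9.08 tcp [ 0.4778 -0.3097  0.165 ] rpy [-1.569  0.003 -0.166] F [-0.1  0.  -3.2] w 0.0493
slide [-103.3  -84.4  144.8] roll -10.2
slide [-180.8  -83.3  547.6] roll -10.2
[0.49971796 0.32551144 0.2       ] [0.49971796 0.32551144 0.09      ]
```

```bash
python3 -m creep '[{"slide":[-10,-35,5],"roll":0,"grip":1},{"slide":[-40,-70,20],"roll":-3,"grip":1},{"slide":[-70,-84,50],"roll":-6,"grip":1},{"slide":[-90,-84,85],"roll":-10,"grip":1},{"slide":[-103,-84,122],"roll":-10,"grip":1},{"slide":[-111,-84,160],"roll":-10,"grip":1},{"slide":[-119,-84,200],"roll":-10,"grip":1},{"slide":[-127,-84,240],"roll":-10,"grip":1},{"slide":[-135,-84,280],"roll":-10,"grip":1},{"slide":[-142,-84,320],"roll":-10,"grip":1},{"slide":[-150,-84,360],"roll":-10,"grip":1},{"slide":[-157,-84,400],"roll":-10,"grip":1},{"slide":[-165,-84,440],"roll":-10,"grip":1},{"slide":[-172,-84,480],"roll":-10,"grip":1},{"slide":[-178,-84,515],"roll":-10,"grip":1},{"slide":[-184,-84,548],"roll":-10,"grip":1},{"slide":[-184,-84,548],"roll":-10,"grip":1},{"slide":[-184,-84,548],"roll":-10,"grip":1}]'; python3 -c "
from h import *
c,s=np.load('cs.npy')
to((.39,.3255,.21),.0125)
to((.4997,.3255,.2),.0125)
to((.4997,.3255,.09),.0125)
"
```

```text
time: 10.58
tool_pos: [0.386, 0.2612, 0.2479]
ee_rot: [-1.574, 0.006, 0.012]
wrist_force: [0.4, -0.6, -2.6]
width: 0.05
slide [ 5.  37.6 64.4] roll -0.0
slide [114.7  47.   63.1] roll -0.0
slide [115.4 157.   63.4] roll -0.0
```

```bash
python3 -m creep '[{"slide":[2,15,32],"roll":0,"grip":1},{"slide":[5,38,62],"roll":0,"grip":1},{"slide":[25,55,63],"roll":0,"grip":1},{"slide":[60,65,63],"roll":0,"grip":1},{"slide":[95,75,63],"roll":0,"grip":1},{"slide":[115,90,63],"roll":0,"grip":1},{"slide":[115,115,63],"roll":0,"grip":1},{"slide":[115,135,63],"roll":0,"grip":1},{"slide":[115,147,63],"roll":0,"grip":1},{"slide":[115,147,63],"roll":0,"grip":1}]'; python3 - <<'E'
from h import *
from bench import snapshot
import cv2
state()
for n in("top","side","wrist"):
    im=snapshot(n)[:,:,::-1]
    if n=="top": im=cv2.resize(im[150:270,95:265],None,fx=4,fy=4,interpolation=cv2.INTER_CUBIC)
    if n=="side": im=cv2.resize(im[80:220,150:300],None,fx=4,fy=4,interpolation=cv2.INTER_CUBIC)
    cv2.imwrite(f"pics/{n}6.png",im)
E
```

```text
time: 11.42
tool_pos: [0.4995, 0.3213, 0.099]
ee_rot: [-1.576, 0.009, 0.007]
wrist_force: [-0.5, 0.1, -2.5]
width: 0.0495
t 11.42 tcp [0.4995 0.3213 0.099 ] rpy [-1.576  0.009  0.007] F [-0.5  0.1 -2.5] w 0.0495
```

View pics/side6.png

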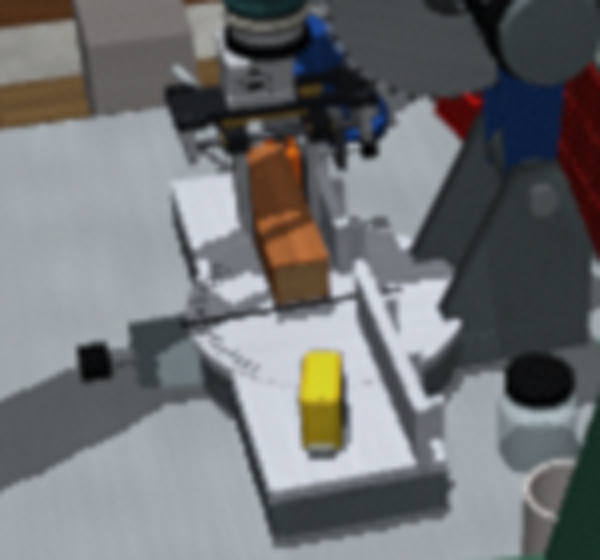

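View pics/wrist6.png

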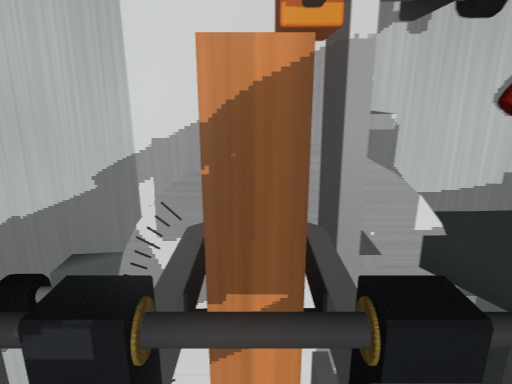

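```bash
python3 - <<'E'
from h import *
c,s=np.load('cs.npy'); ci=camera_info("wrist"); o=state()
inv=lambda P:(R(-s[2])@(P-np.array([s[0],s[1],0]))).round(4)
print("stop top edge",[inv(ray("wrist",u,.110,ci)) for u in((278,27),(344,25))])
print("bar end",[inv(ray("wrist",u,o["tool_pos"][2]+.025,ci)) for u in((197,33),(314,33))])
print("fence top?",[inv(ray("wrist",u,.120,ci)) for u in((340,60),(338,120))])
E
```

```text
t 11.57 tcp [0.5024 0.3241 0.1055] rpy [-1.57e+00 -1.00e-03  8.00e-03] F [ 0.8  0.  -2.3] w 0.05
stop top edge [array([0.0189, 0.1866, 0.11  ]), array([0.05  , 0.1874, 0.11  ])]
bar end [array([-0.0162,  0.1808,  0.1305]), array([0.0326, 0.1806, 0.1305])]
fence top? [array([0.0467, 0.1709, 0.12  ]), array([0.0474, 0.1441, 0.12  ])]
```

```bash
python3 -m creep '[{"slide":[-4,8,0],"roll":-0.3,"grip":1},{"slide":[-4,16,0],"roll":-0.3,"grip":1},{"slide":[-4,22,0],"roll":-0.3,"grip":1},{"slide":[-4,22,0],"roll":-0.3,"grip":1},{"slide":[-4,22,0],"roll":-0.3,"grip":1}]'
```

```text
time: 11.98
tool_pos: [0.4974, 0.3242, 0.0818]
ee_rot: [-1.571, 0.001, 0.014]
wrist_force: [0.1, 0.6, -3.1]
width: 0.0495
```

Still free of the table (-3.1 N is the weight). Lower a little, then slide towards the stop.

```bash
python3 -m creep '[{"slide":[0,2,0],"roll":0,"grip":1},{"slide":[0,2,0],"roll":0,"grip":1},{"slide":[0,2,0],"roll":0,"grip":1}]';python3 -m creep '[{"slide":[0,0,2],"roll":0,"grip":1},{"slide":[0,0,4],"roll":0,"grip":1},{"slide":[0,0,4],"roll":0,"grip":1},{"slide":[0,0,4],"roll":0,"grip":1}]'
```

```text
time: 12.23
tool_pos: [0.4981, 0.3244, 0.0806]
ee_rot: [-1.571, -0.0, 0.014]
wrist_force: [-0.7, -0.1, -1.4]
width: 0.0497
time: 12.57
tool_pos: [0.4979, 0.3286, 0.0806]
ee_rot: [-1.571, -0.0, 0.014]
wrist_force: [-0.1, 1.0, -2.6]
width: 0.0498
```

```bash
python3 -m creep '[{"slide":[0,1,1],"roll":0,"grip":1},{"slide":[0,1,3],"roll":0,"grip":1},{"slide":[0,1,3],"roll":0,"grip":1},{"slide":[0,1,3],"roll":0,"grip":1}]';python3 -m creep '[{"slide":[0,0,1],"roll":0,"grip":1},{"slide":[0,0,2],"roll":0,"grip":1},{"slide":[0,0,2],"roll":0,"grip":1},{"slide":[0,0,2],"roll":0,"grip":1}]'
```

```text
time: 12.9
tool_pos: [0.498, 0.3288, 0.0797]
ee_rot: [-1.576, 0.0, 0.013]
wrist_force: [-1.4, -6.7, 0.8]
width: 0.05
time: 13.23
tool_pos: [0.4978, 0.3289, 0.0796]
ee_rot: [-1.579, 0.001, 0.012]
wrist_force: [-1.5, -10.8, 1.6]
width: 0.0502
```

```bash
python3 -m creep '[{"slide":[0,0,-3],"roll":0,"grip":1},{"slide":[0,0,-3],"roll":0,"grip":0.39},{"slide":[0,0,-3],"roll":0,"grip":0.39},{"slide":[0,0,-3],"roll":0,"grip":0.39}]'
```

```text
time: 13.57
tool_pos: [0.4983, 0.3312, 0.0803]
ee_rot: [-1.569, -0.001, 0.014]
wrist_force: [0.1, -0.7, -0.3]
width: 0.0572
```

```bash
python3 -m creep '[{"slide":[0,-10,0],"roll":0,"grip":0.39},{"slide":[0,-30,0],"roll":0,"grip":0.39},{"slide":[0,-65,0],"roll":0,"grip":0.39},{"slide":[-20,-90,0],"roll":0,"grip":0.2},{"slide":[-60,-95,0],"roll":0,"grip":0},{"slide":[-100,-95,5],"roll":-4,"grip":0},{"slide":[-135,-95,20],"roll":-11,"grip":0},{"slide":[-150,-95,40],"roll":-18,"grip":0},{"slide":[-150,-95,40],"roll":-25,"grip":0},{"slide":[-150,-95,40],"roll":-32,"grip":0},{"slide":[-150,-95,40],"roll":-39,"grip":0},{"slide":[-150,-95,40],"roll":-46,"grip":0},{"slide":[-150,-95,40],"roll":-53,"grip":0},{"slide":[-150,-95,40],"roll":-60,"grip":0},{"slide":[-150,-95,40],"roll":-67,"grip":0},{"slide":[-150,-95,40],"roll":-74,"grip":0},{"slide":[-150,-95,40],"roll":-81,"grip":0},{"slide":[-150,-95,40],"roll":-88,"grip":0},{"slide":[-150,-95,40],"roll":-90,"grip":0},{"slide":[-150,-95,40],"roll":-90,"grip":0}]'; python3 - <<'E'
from h import *
from bench import snapshot
import cv2
state()
for n in("top","side","wrist"):
    im=snapshot(n)[:,:,::-1]
    if n=="top": im=cv2.resize(im[150:270,95:265],None,fx=4,fy=4,interpolation=cv2.INTER_CUBIC)
    if n=="side": im=cv2.resize(im[80:220,150:300],None,fx=4,fy=4,interpolation=cv2.INTER_CUBIC)
    cv2.imwrite(f"pics/{n}7.png",im)
E
```

```text
time: 15.23
tool_pos: [0.3474, 0.3689, 0.1757]
ee_rot: [-1.572, -0.002, 1.586]
wrist_force: [-0.1, -0.5, -1.0]
width: 0.0942
t 15.23 tcp [0.3474 0.3689 0.1757] rpy [-1.572 -0.002  1.586] F [-0.1 -0.5 -1. ] w 0.0942
```

View pics/side7.png

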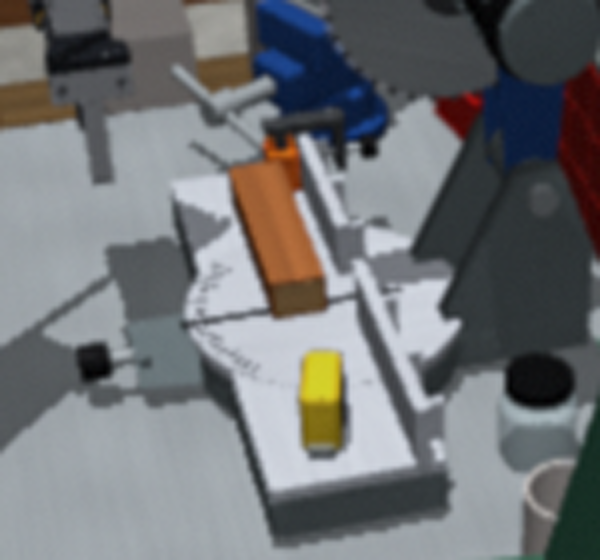

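View pics/top7.png

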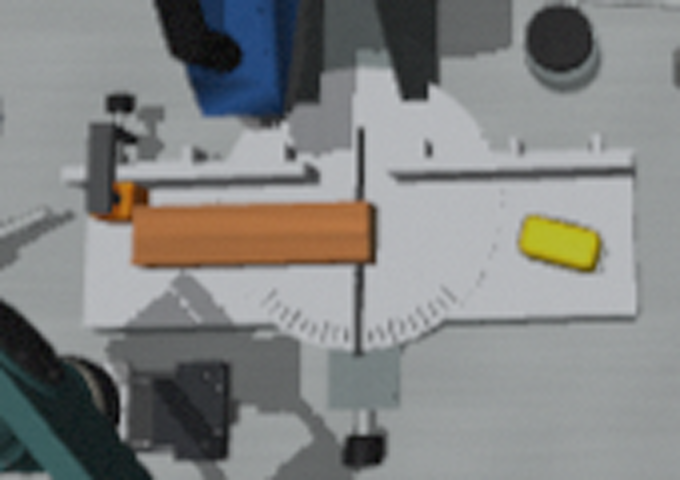

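View pics/wrist7.png

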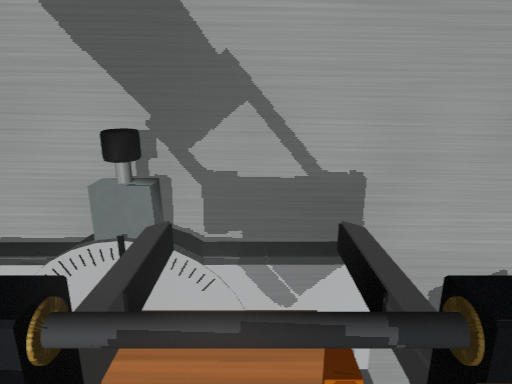

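The offcut lies flat, parallel to the fence and with its end at the stop (top crop: end at col 133, stop face at about 133–135). A gap to the fence remains (rows 180–205). Now I bring both open fingers to its near face.

```bash
python3 -m creep '[{"slide":[7,20,-30],"roll":0.2,"grip":0},{"slide":[7,50,-55],"roll":0.2,"grip":0},{"slide":[7,80,-80],"roll":0.2,"grip":0},{"slide":[7,93,-95],"roll":0.2,"grip":0},{"slide":[7,93,-98],"roll":0.2,"grip":0},{"slide":[7,93,-98],"roll":0.2,"grip":0}]';python3 -m creep '[{"slide":[0,0,-8],"roll":0,"grip":0},{"slide":[0,0,-14],"roll":0,"grip":0},{"slide":[0,0,-20],"roll":0,"grip":0},{"slide":[0,0,-24],"roll":0,"grip":0},{"slide":[0,0,-24],"roll":0,"grip":0}]'
```

```text
time: 15.88
tool_pos: [0.4453, 0.3763, 0.0807]
ee_rot: [-1.569, 0.001, 1.58]
wrist_force: [-0.6, 0.1, 0.8]
width: 0.0941
time: 16.3
tool_pos: [0.4703, 0.3772, 0.0826]
ee_rot: [-1.573, -0.001, 1.581]
wrist_force: [0.5, -0.7, -0.2]
width: 0.0939
```

```bash
python3 -m creep '[{"slide":[0,0,-3],"roll":0,"grip":0},{"slide":[0,0,-6],"roll":0,"grip":0},{"slide":[0,0,-9],"roll":0,"grip":0},{"slide":[0,0,-12],"roll":0,"grip":0},{"slide":[0,0,-12],"roll":0,"grip":0},{"slide":[0,0,-12],"roll":0,"grip":0}]'; python3 - <<'E'
from h import *
from bench import snapshot
import cv2
state()
im=snapshot("side")[:,:,::-1]
cv2.imwrite(f"pics/s8.png",cv2.resize(im[80:220,150:300],None,fx=4,fy=4,interpolation=cv2.INTER_CUBIC))
E
```

```text
time: 16.8
tool_pos: [0.4816, 0.3769, 0.0813]
ee_rot: [-1.571, 0.0, 1.581]
wrist_force: [0.1, 0.6, 0.6]
width: 0.094
t 16.8 tcp [0.4816 0.3769 0.0813] rpy [-1.571  0.     1.581] F [0.1 0.6 0.6] w 0.094
```

View pics/s8.png

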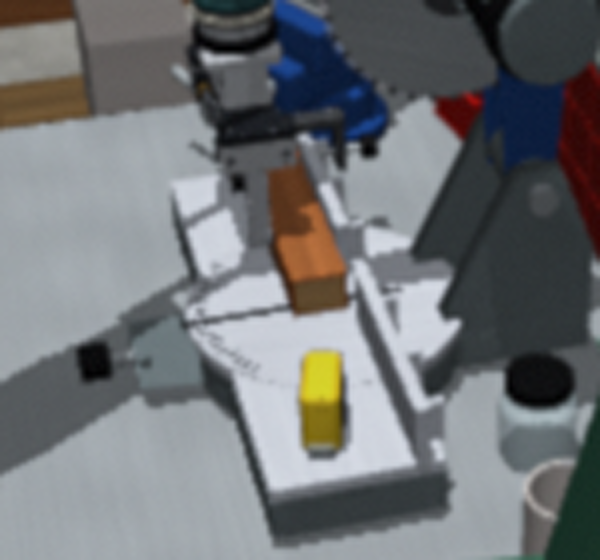

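```bash
python3 -m creep '[{"slide":[0,0,-2],"roll":0,"grip":0},{"slide":[0,0,-4],"roll":0,"grip":0},{"slide":[0,0,-6],"roll":0,"grip":0},{"slide":[0,0,-6],"roll":0,"grip":0},{"slide":[0,0,-6],"roll":0,"grip":0}]';python3 -m creep '[{"slide":[0,0,-2],"roll":0,"grip":0},{"slide":[0,0,-2],"roll":0,"grip":0},{"slide":[0,0,-2],"roll":0,"grip":0}]'
```

```text
time: 17.27
tool_pos: [0.4835, 0.3768, 0.0814]
ee_rot: [-1.563, 0.001, 1.583]
wrist_force: [-9.5, -3.3, 4.6]
width: 0.0941
time: 17.52
tool_pos: [0.4835, 0.3768, 0.0814]
ee_rot: [-1.559, 0.002, 1.584]
wrist_force: [-13.7, -3.5, 6.8]
width: 0.0942
```

```bash
python3 -m creep '[{"slide":[1,1,-2],"roll":0,"grip":0},{"slide":[1,2,-4],"roll":0,"grip":0},{"slide":[1,4,-5],"roll":0,"grip":0},{"slide":[1,4,-5],"roll":0,"grip":0},{"slide":[1,4,-5],"roll":0,"grip":0}]'; python3 - <<'E'
from h import *
from bench import snapshot
import cv2
o=state(); print(o["wrist_torque"])
for n in("top","side"):
    im=snapshot(n)[:,:,::-1]
    if n=="top": im=cv2.resize(im[170:250,95:225],None,fx=6,fy=6,interpolation=cv2.INTER_CUBIC)
    if n=="side": im=cv2.resize(im[100:200,180:270],None,fx=6,fy=6,interpolation=cv2.INTER_CUBIC)
    cv2.imwrite(f"pics/{n}9.png",im)
E
```

```text
time: 17.93
tool_pos: [0.4834, 0.3782, 0.0793]
ee_rot: [-1.549, 0.002, 1.584]
wrist_force: [-28.4, -4.2, 18.7]
width: 0.094
t 17.93 tcp [0.4834 0.3782 0.0793] rpy [-1.549  0.002  1.584] F [-28.4  -4.2  18.7] w 0.094
[-0.82027656  4.84610667 -0.09310143]
```

View pics/side9.png

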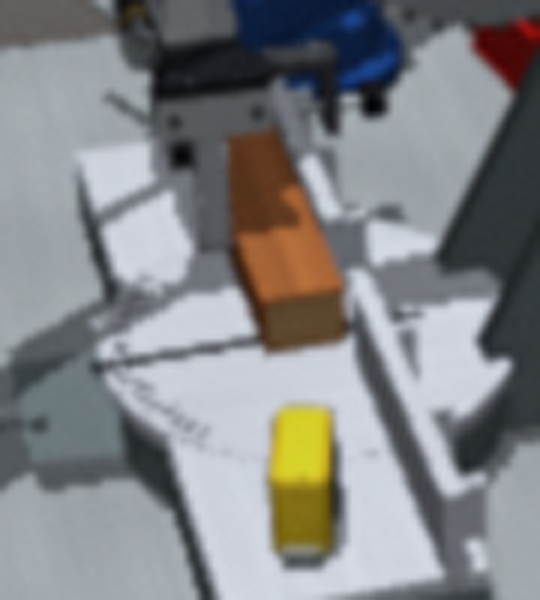

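View pics/top9.png

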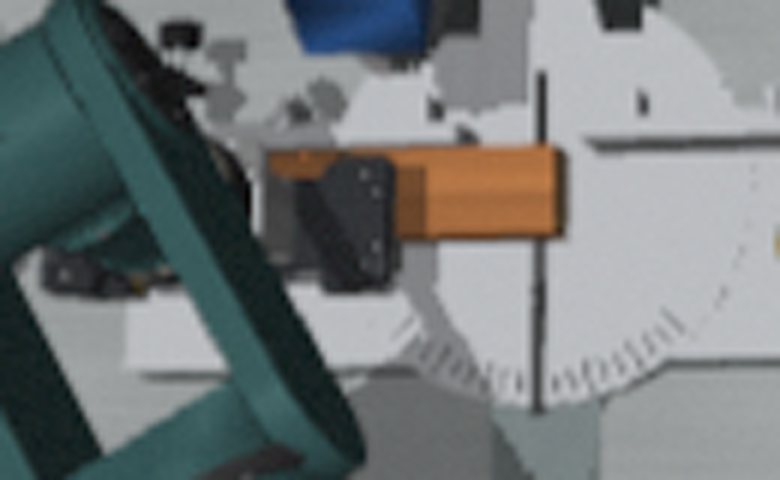

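```bash
python3 -m creep '[{"slide":[0,0,1],"roll":0,"grip":0},{"slide":[0,0,2],"roll":0,"grip":0},{"slide":[0,0,2],"roll":0,"grip":0}]'; python3 - <<'E'
from h import *
from bench import snapshot
import cv2
o=state(); ci=camera_info("wrist")
im=snapshot("wrist")[:,:,::-1]; cv2.imwrite("pics/w10.png",im)
cv2.imwrite("pics/w10z.png",cv2.resize(im[284:384,280:420],None,fx=5,fy=5,interpolation=cv2.INTER_CUBIC))
c,s=np.load('cs.npy')
print("home -y end top corners proj",proj("top",w(s,(0,-.01,.105))),proj("top",w(s,(.05,-.01,.105))))
inv=lambda P:(R(-s[2])@(P-np.array([s[0],s[1],0]))).round(4)
# top9 crop: end of bar top face
for u in((555,235),(555,148)): print(inv(ray("top",(u[0]/6+94.5,u[1]/6+169.5),.105)))
for u in((266,301),(340,289)): print("side",inv(ray("side",(u[0]/6+179.5,u[1]/6+99.5),.105)))
E
```

```text
time: 18.28
tool_pos: [0.4835, 0.3782, 0.0792]
ee_rot: [-1.554, 0.002, 1.584]
wrist_force: [-22.7, -3.5, 16.3]
width: 0.094
t 18.28 tcp [0.4835 0.3782 0.0792] rpy [-1.554  0.002  1.584] F [-22.7  -3.5  16.3] w 0.094
home -y end top corners proj [184.85494475 208.4875333 ] [185.04310174 193.8603851 ]
[-0.0008 -0.0173  0.105 ]
[ 0.0488 -0.0167  0.105 ]
side [ 0.0014 -0.018   0.105 ]
side [ 0.0456 -0.0179  0.105 ]
```

View pics/w10.png

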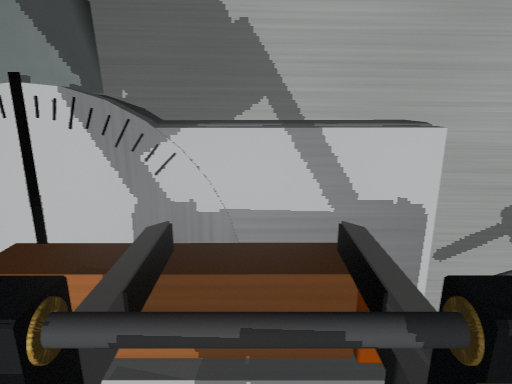

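View pics/w10z.png

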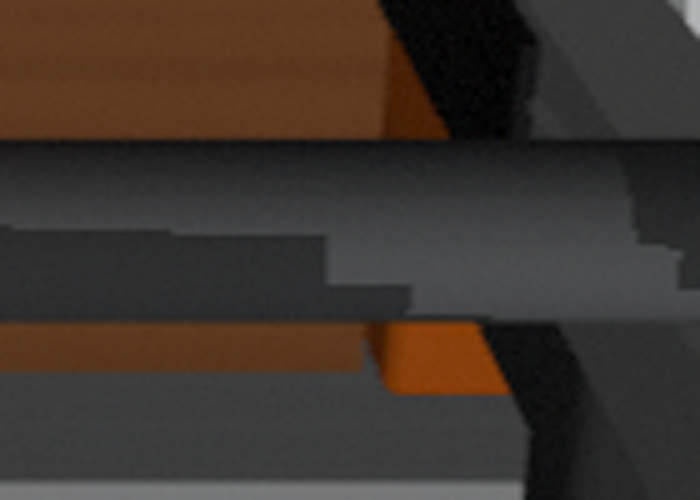

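```bash
python3 - <<'E'
from h import *
ci=camera_info("wrist"); c,s=np.load('cs.npy')
inv=lambda P:(R(-s[2])@(P-np.array([s[0],s[1],0]))).round(4)
f=lambda u:(279.5+u[0]/5,283.5+u[1]/5)
print("bar end",[inv(ray("wrist",f(u),.105,ci)) for u in((363,371),(366,330),(384,130),(387,40))])
print("stop edge",[inv(ray("wrist",f(u),.110,ci)) for u in((392,393),(384,360))])
for y in(.183,.185,.187,.189):print(y,[((proj("wrist",w(s,(x,y,.11)),ci)-[279.5,283.5])*5).round(0) for x in(.05,.04,.02)])
E
```

```text
bar end [array([0.0485, 0.1849, 0.105 ]), array([0.0433, 0.1849, 0.105 ]), array([0.0189, 0.185 , 0.105 ]), array([0.0085, 0.1845, 0.105 ])]
stop edge [array([0.0468, 0.1865, 0.11  ]), array([0.0428, 0.1853, 0.11  ])]
0.183 [array([357., 418.]), array([364., 337.]), array([378., 169.])]
0.185 [array([376., 418.]), array([383., 337.]), array([398., 169.])]
0.187 [array([395., 418.]), array([402., 337.]), array([418., 169.])]
0.189 [array([414., 418.]), array([421., 337.]), array([438., 169.])]
```

```bash
python3 -m creep '[{"slide":[0,-3,1],"roll":0,"grip":0},{"slide":[0,-6,2],"roll":0,"grip":0},{"slide":[0,-6,2],"roll":0,"grip":0},{"slide":[0,-6,2],"roll":0,"grip":0}]';python3 -m creep '[{"slide":[1,0,0],"roll":0,"grip":0},{"slide":[2,0,0],"roll":0,"grip":0},{"slide":[2,0,0],"roll":0,"grip":0},{"slide":[2,0,0],"roll":0,"grip":0}]';python3 -m creep '[{"slide":[1,0,0],"roll":0,"grip":0},{"slide":[2,0,0],"roll":0,"grip":0},{"slide":[2,0,0],"roll":0,"grip":0},{"slide":[2,0,0],"roll":0,"grip":0}]'
```

```text
time: 18.67
tool_pos: [0.4834, 0.3781, 0.0801]
ee_rot: [-1.556, 0.002, 1.584]
wrist_force: [-11.9, 0.8, -1.7]
width: 0.0942
time: 19.0
tool_pos: [0.4834, 0.3783, 0.0799]
ee_rot: [-1.555, 0.006, 1.583]
wrist_force: [-11.2, -4.2, -1.8]
width: 0.0942
time: 19.33
tool_pos: [0.4833, 0.3791, 0.0798]
ee_rot: [-1.554, 0.009, 1.583]
wrist_force: [-13.0, -6.1, -1.1]
width: 0.094
```

```bash
python3 -m creep '[{"slide":[1,0,0],"roll":0,"grip":0},{"slide":[2,0,0],"roll":0,"grip":0},{"slide":[2,0,0],"roll":0,"grip":0},{"slide":[2,0,0],"roll":0,"grip":0}]';python3 -m creep '[{"slide":[1,0,0],"roll":0,"grip":0},{"slide":[2,0,0],"roll":0,"grip":0},{"slide":[2,0,0],"roll":0,"grip":0},{"slide":[2,0,0],"roll":0,"grip":0}]'; python3 - <<'E'
from h import *
from bench import snapshot
import cv2
o=state(); ci=camera_info("wrist")
im=snapshot("wrist")[:,:,::-1]
cv2.imwrite("pics/w11z.png",cv2.resize(im[284:384,280:420],None,fx=5,fy=5,interpolation=cv2.INTER_CUBIC))
im=snapshot("top")[:,:,::-1]; cv2.imwrite("pics/top11.png",cv2.resize(im[170:250,95:225],None,fx=6,fy=6,interpolation=cv2.INTER_CUBIC))
E
```

```text
time: 19.67
tool_pos: [0.4833, 0.38, 0.0798]
ee_rot: [-1.554, 0.011, 1.583]
wrist_force: [-12.7, -8.1, -0.5]
width: 0.0937
time: 20.0
tool_pos: [0.4834, 0.382, 0.0797]
ee_rot: [-1.554, 0.011, 1.582]
wrist_force: [-12.8, -7.5, 0.2]
width: 0.0941
t 20.0 tcp [0.4834 0.382  0.0797] rpy [-1.554  0.011  1.582] F [-12.8  -7.5   0.2] w 0.0941
```

View pics/w11z.png

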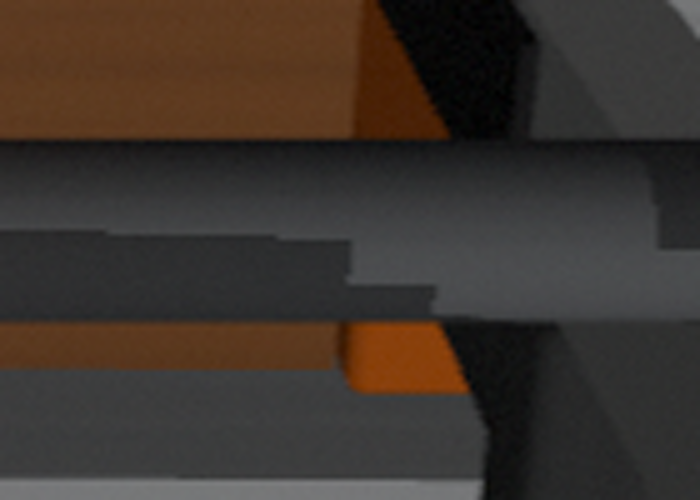

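View pics/top11.png

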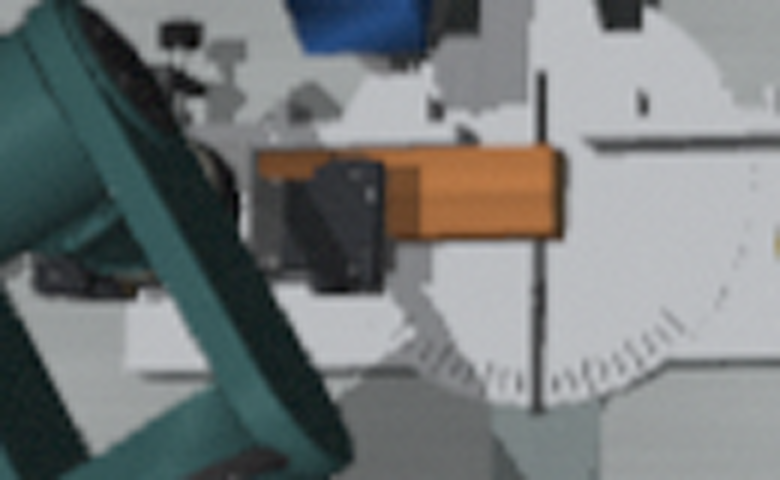

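```bash
python3 -m creep '[{"slide":[-0.5,2,-1],"roll":0,"grip":0},{"slide":[-1,4,-3],"roll":0,"grip":0},{"slide":[-1,6,-4],"roll":0,"grip":0},{"slide":[-1,6,-4],"roll":0,"grip":0},{"slide":[-1,6,-4],"roll":0,"grip":0}]'
```

```text
time: 20.52
tool_pos: [0.4838, 0.3833, 0.0783]
ee_rot: [-1.549, 0.006, 1.58]
wrist_force: [-26.0, -5.6, 16.6]
width: 0.0939
```

The offcut is now home on the stop. The right finger overlaps its end only narrowly, so I'll back off, shift 10 mm and make one clean diagonal push.

```bash
python3 -m creep '[{"slide":[0,-2,6],"roll":0,"grip":0},{"slide":[0,-4,14],"roll":0,"grip":0},{"slide":[0,-5,22],"roll":0,"grip":0},{"slide":[0,-5,22],"roll":0,"grip":0},{"slide":[-6,-5,22],"roll":0,"grip":0},{"slide":[-12,-5,22],"roll":0,"grip":0},{"slide":[-12,-5,22],"roll":0,"grip":0}]'; python3 - <<'E'
from h import *
from bench import snapshot
import cv2
o=state(); ci=camera_info("wrist"); c,s=np.load('cs.npy')
to(w(s,(-.0115,.129,.086)),1.5833)
im=snapshot("side")[:,:,::-1]; cv2.imwrite("pics/side12.png",cv2.resize(im[100:200,180:270],None,fx=6,fy=6,interpolation=cv2.INTER_CUBIC))
im=snapshot("top")[:,:,::-1]; cv2.imwrite("pics/top12.png",cv2.resize(im[170:250,95:225],None,fx=6,fy=6,interpolation=cv2.INTER_CUBIC))
E
```

```text
time: 21.1
tool_pos: [0.4728, 0.3716, 0.0824]
ee_rot: [-1.571, 0.001, 1.58]
wrist_force: [0.4, 0.2, 0.1]
width: 0.0938
t 21.1 tcp [0.4728 0.3716 0.0824] rpy [-1.571e+00  1.000e-03  1.580e+00] F [0.4 0.2 0.1] w 0.0938
slide [ 3.6 -3.6 -8.8] roll -0.2
```

View pics/side12.png

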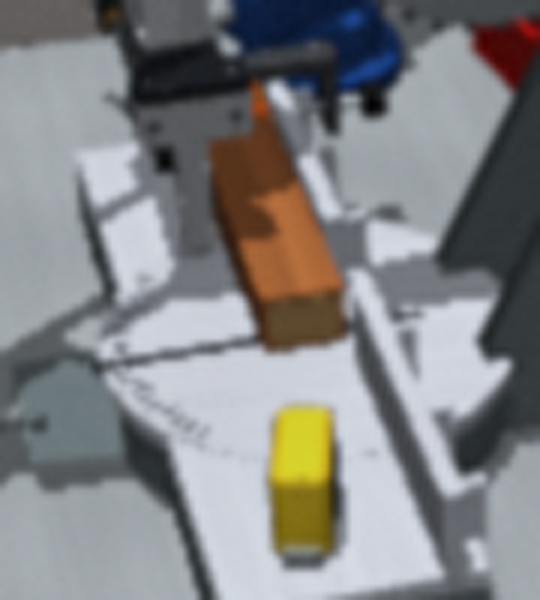

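View pics/top12.png

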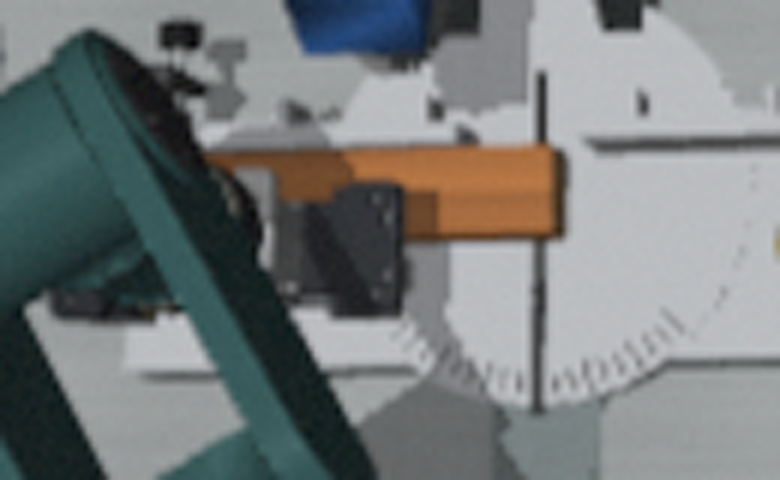

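```bash
python3 -m creep '[{"slide":[3,-4,-3],"roll":-0.2,"grip":0},{"slide":[4,-4,-6],"roll":-0.2,"grip":0},{"slide":[4,-4,-9],"roll":-0.2,"grip":0},{"slide":[4.5,-3,-11],"roll":-0.2,"grip":0},{"slide":[5,-2,-13],"roll":-0.2,"grip":0},{"slide":[6,0,-15],"roll":-0.2,"grip":0},{"slide":[6.5,2,-17],"roll":-0.2,"grip":0},{"slide":[6.5,2,-17],"roll":-0.2,"grip":0},{"slide":[6.5,2,-17],"roll":-0.2,"grip":0}]'
```

```text
time: 21.95
tool_pos: [0.4835, 0.3798, 0.0808]
ee_rot: [-1.559, 0.001, 1.586]
wrist_force: [-14.2, -1.2, 9.7]
width: 0.094
```

```bash
python3 -m creep '[{"slide":[0.5,0.5,-1],"roll":0,"grip":0},{"slide":[0.5,1,-2],"roll":0,"grip":0},{"slide":[0.5,2,-2.5],"roll":0,"grip":0},{"slide":[0.5,2,-2.5],"roll":0,"grip":0},{"slide":[0.5,2,-2.5],"roll":0,"grip":0},{"slide":[0.5,2,-2.5],"roll":0,"grip":0}]'; python3 - <<'E'
from h import *
from bench import snapshot
import cv2
o=state(); ci=camera_info("wrist")
im=snapshot("wrist")[:,:,::-1]; cv2.imwrite("pics/w13z.png",cv2.resize(im[284:384,280:420],None,fx=5,fy=5,interpolation=cv2.INTER_CUBIC))
im=snapshot("side")[:,:,::-1]; cv2.imwrite("pics/side13.png",im)
im=snapshot("top")[:,:,::-1]; cv2.imwrite("pics/top13.png",cv2.resize(im[170:250,95:225],None,fx=6,fy=6,interpolation=cv2.INTER_CUBIC))
state()
E
```

```text
time: 22.45
tool_pos: [0.4834, 0.3802, 0.0798]
ee_rot: [-1.554, 0.002, 1.586]
wrist_force: [-21.0, -2.3, 15.9]
width: 0.094
t 22.45 tcp [0.4834 0.3802 0.0798] rpy [-1.554  0.002  1.586] F [-21.   -2.3  15.9] w 0.094
t 22.6 tcp [0.4834 0.3802 0.0799] rpy [-1.554  0.002  1.586] F [-20.9  -3.   15.4] w 0.0941
```

View pics/w13z.png

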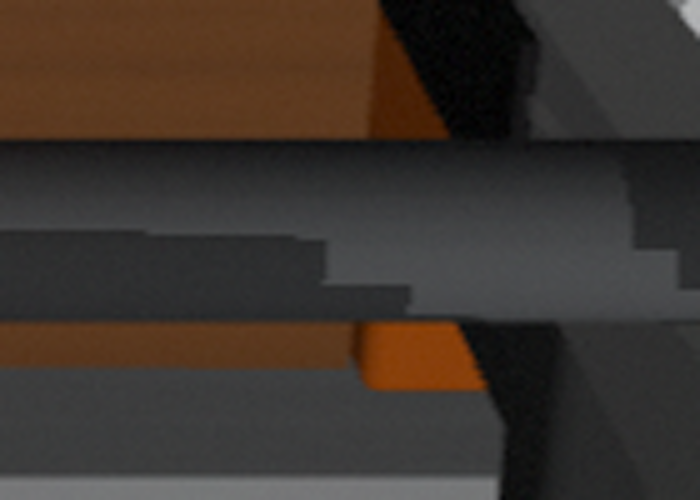

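View pics/side13.png

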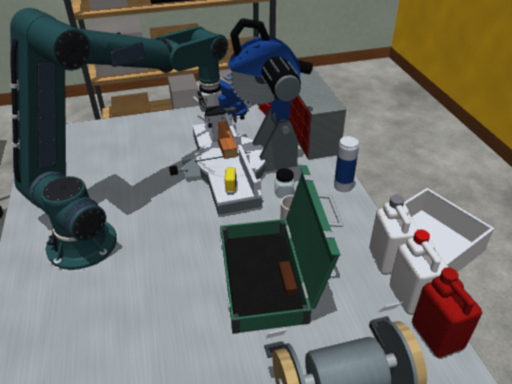

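View pics/top13.png

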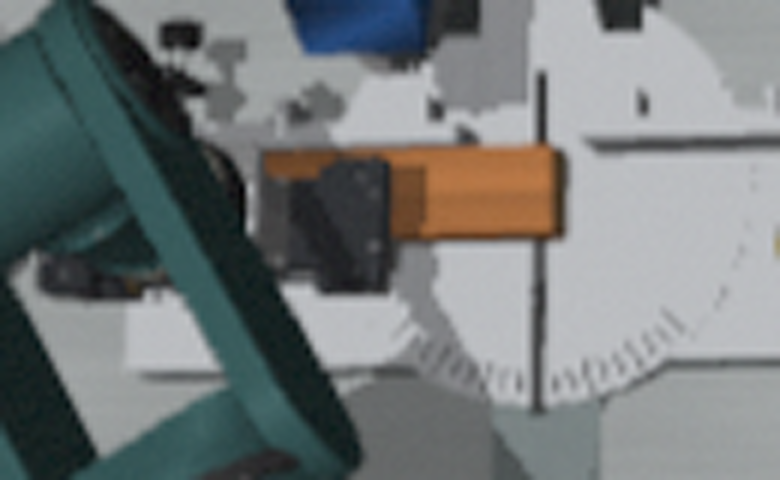

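```bash
python3 - <<'E'
import cv2,numpy as np
a=cv2.imread('pics/w11z.png')[310:400,310:450]; b=cv2.imread('pics/w13z.png')[310:400,310:450]; d=cv2.imread('pics/w10z.png')[310:400,310:450]
cv2.imwrite('pics/cmp.png',cv2.resize(np.vstack([d,a,b]),None,fx=2.2*1,fy=2.2))
for n in('w10z','w11z','w13z'):
    g=cv2.imread(f'pics/{n}.png')
    for r in(345,355): print(n,r,[tuple(int(v) for v in g[r,c][::-1]) for c in range(327,410,5)])
E
```

```text
w10z 345 [(92, 56, 32), (90, 57, 31), (90, 55, 30), (92, 57, 32), (91, 55, 31), (92, 56, 29), (90, 55, 30), (78, 58, 46), (64, 50, 41), (61, 31, 13), (62, 28, 9), (71, 30, 2), (93, 42, 6), (111, 50, 10), (122, 55, 9), (130, 59, 11), (135, 64, 12)]
w10z 355 [(88, 55, 30), (88, 54, 28), (89, 56, 32), (89, 55, 28), (88, 54, 27), (90, 56, 31), (89, 56, 32), (79, 56, 42), (61, 54, 49), (62, 40, 32), (61, 25, 1), (72, 33, 7), (98, 46, 8), (114, 51, 8), (123, 56, 9), (129, 59, 7), (136, 62, 13)]
w11z 345 [(92, 55, 31), (89, 53, 30), (73, 39, 17), (62, 27, 2), (77, 34, 2), (103, 47, 5), (118, 54, 9), (127, 59, 14), (134, 63, 12), (138, 64, 11), (137, 64, 13), (138, 65, 12), (136, 64, 11), (137, 64, 12), (137, 64, 13), (136, 63, 8), (137, 64, 11)]
w11z 355 [(87, 54, 29), (82, 55, 34), (69, 41, 23), (64, 27, 6), (82, 36, 5), (106, 48, 4), (119, 56, 8), (127, 59, 9), (134, 62, 12), (136, 64, 9), (137, 63, 11), (138, 64, 13), (135, 61, 5), (136, 63, 10), (136, 63, 9), (137, 64, 12), (138, 65, 13)]
w13z 345 [(90, 57, 30), (91, 56, 31), (89, 56, 30), (90, 56, 30), (86, 51, 25), (71, 36, 15), (60, 27, 5), (78, 36, 5), (102, 46, 7), (118, 55, 9), (125, 57, 8), (131, 60, 5), (136, 62, 9), (136, 64, 11), (137, 64, 10), (136, 64, 13), (136, 63, 8)]
w13z 355 [(88, 55, 29), (89, 56, 30), (88, 55, 30), (89, 56, 30), (81, 53, 32), (67, 37, 18), (64, 27, 3), (81, 37, 9), (104, 47, 8), (118, 54, 6), (127, 58, 12), (134, 62, 13), (137, 64, 12), (135, 62, 7), (137, 64, 11), (136, 64, 14), (136, 63, 11)]
```

View pics/cmp.png

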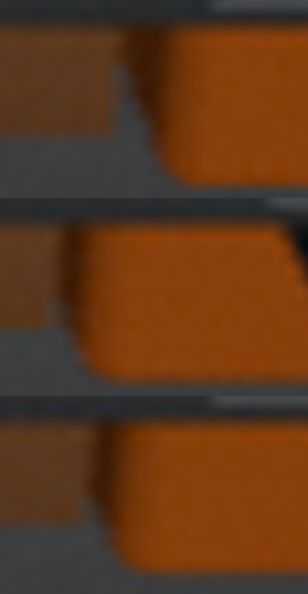

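The profile at the stop matches the touching picture: no gap, unlike w10 before the fix. Forces are steady and the lid is open, so I hand in.

```bash
python3 -m creep '[{"slide":[0,0,0],"roll":0,"grip":0},{"slide":[0,0,0],"roll":0,"grip":0},{"slide":[0,0,0],"roll":0,"grip":0},{"slide":[0,0,0],"roll":0,"grip":0},{"slide":[0,0,0],"roll":0,"grip":0},{"slide":[0,0,0],"roll":0,"grip":0}]' && python3 -c "
from bench import ticket
print(ticket.close_job())"
```

```text
time: 23.1
tool_pos: [0.4835, 0.3802, 0.0798]
ee_rot: [-1.554, 0.002, 1.586]
wrist_force: [-21.6, -3.0, 15.9]
width: 0.0938
the job is handed in; nothing more can be done
None
```

The job is handed in at 23.1 s of 67 s. The lid leans open on its stop. The offcut lies wide face down on the saw table with its end on the orange stop. Both fingers are holding it with one diagonal push from the near side.

**Last checks**
- **Force:** the wrist read a steady 21.6 N towards the fence, 15.9 N down and 3 N towards the stop, with no creep. Allowing for friction of about 0.3, I estimate at least 12 N on the table and 15 N on the fence. This is above the 10 N or so you asked for.
- **Position:** the pictures show the offcut parallel to the fence. The nearest finger is about 7 cm from the blade, on the stop's side. In the last side view the lid was open and the other items looked undisturbed; I did not measure them.

**What went wrong or disagreed**
- **Gap at the stop:** after my first push to the fence, the wrist view showed about a 1 mm gap. I slid the offcut home, and the last view looks like the one taken when it was touching. I could not measure contact directly.
- **Second push:** one finger then sat too near the offcut's end, so I backed off and repeated the diagonal push about 3 mm further in.
- **Measurements:** the cameras put the stop's position anywhere from 0.185 to 0.192 m along the fence, so I relied on contact force there.
- **Friction grip:** the downward force comes from finger friction on the near face, and the fingers slid about 1 mm down it before settling.

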